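# Home and lock the sample carriage

### The arm

A 6-joint arm with a two-finger parallel gripper is mounted at the origin on the work surface. World frame = base frame: x ahead of the robot, y to its left, z up, the work surface at z = 0. Lengths are in m, angles in rad, forces in N, time in s.
With the tool pointing down it reaches from about 0.375 to 0.975 m from the base axis. Payload 3.8 kg.
Tool frame: the origin (TCP) lies between the finger pads; the fingertips stand 22 mm ahead of it and the grasp point (between the pads) lies 3 mm ahead of it (bot.finger_overhang is the distance from the TCP to the fingertips, in m); x points along the fingers, y is the direction in which the jaws open and shut, and the axes are right-handed (so a half turn about x gives the same grasp; the last joint's range is limited). The gripper opens to 85 mm and grips with 20 to 120 N. Pads are 22 mm wide; open, the fingers measure 114 mm over their backs; the gripper's body (76 mm by 85 mm) begins 54 mm behind the grasp point. The pads swing forward as they close: fully open they stand 13 mm farther back than shut.
Start: joints at [1.278, 0.264, 1.604, -0, 1.274, -0.037], TCP at [0.171, 0.653, 0.253] pointing down, gripper open.
Joint ranges: [-2.63, 2.63], [-0.94, 2.18], [0.31, 2.57], [-1.31, 4.45], [0, 2.66], [-2.55, 2.55]. Speed limits (rad/s): [2.57, 2.57, 3.14, 3.14, 3.14, 3.14].

### API

Orientations are given as a rotation vector (axis times angle).
In Python, from workcell import bot gives the robot as it stands. The module is installed in compiled form; this text tells all that it offers.
- The arm moves only by the tool arm_command, never from a script. Its argument "series" is a list that holds one entry, the list of rows, each a list of 7 numbers: the turn, a rotation vector about the tool's x, y, z in rad, then the shift along the tool's x, y, z in cm, then the opening, from 0 (shut) to 1 (fully open). In form: [[[rx, ry, rz, x, y, z, grip], ...]]. A call has 1 to 10 rows; each row shifts and turns the pose as measured when the row begins, along the tool's axes as they then stand; what a row does not reach is not made up. A row lasts 1/10 s, in which the tool goes at most 50 mm and 8.59 degrees, less where a joint would pass 70% of its speed; a pose out of reach is approached as far as the arm can. A call is refused whole if a number of a shift passes 5 or a number of a turn 0.15, either way. A call with a gripper value outside its range is refused whole. The fingers move at their own pace and stop on an object; "newtons" is the grip in N (left out, the last holds). Time passes only in rows, so rows that do not move let the fingers close. It gives the time, the measured TCP pose, the force and the opening at its end, in the units of the state.
- bot.read_state(): the state, without advancing time (a new reading comes with each control period).
- bot.read_camera(name): name is "side" or "top" or "wrist"; returns (picture, depth): 384x512x3 uint8, blue, green, red; 384x512 float32, m along the optical axis (not along the pixel's ray), 0 where there is no reading.
- bot.camera_info(name): a dict with "K" (3x3 intrinsics, pixels), "extrinsics" (4x4, takes a point from camera to world coordinates). Camera axes: x right, y down, z forward; pixel columns grow to the right and rows downward; lengths in m; the calibration is good to about 2 mm. A picture is of the moment at which its call begins: read the wrist's pose just before it. camera_info takes no time and is no camera call; for the wrist camera it gives the pose at the moment of the call.
- bot.finish_job(): hands the job in, once; it reports no verdict.
The state is a dict: "time": time; "q": joint angles; "joint_vel": joint speeds; "joint_torque": joint torques, N m; "tool_pos": TCP position; "tcp_rot": TCP orientation; "wrist_force": force on the tool from outside, world axes, zero at the start; "torque": the same for the moment, N m; "width": opening from 0.0 (shut) to 1.0 (fully open).
Only numpy, scipy, OpenCV 4.12 (cv2) and the standard library are available. Lean on these libraries where they do the work, as an engineer would, in place of code of your own. Each camera call takes 0.05 s, during which the arm holds its last target.

### The job

On the station whose carriage holds the amber jar with the yellow lid, slide the carriage all the way up against the blue reader head, then flip that carriage's red cam lever fully down to lock it. Leave the other station, the one with the green jar, alone, and let go of everything at the end.

Things in the scene. Friction and masses are not known exactly. Their poses are not given: they have to be found in the camera images.
- amber: The station with the amber jar (yellow lid), bolted to the bench. Origin: middle of the underside of its base plate, 235 x 130 mm. x runs along the rail away from the robot, y across it towards the lever's side, z up. The blue reader head (40 mm along x, 100 mm wide, top 95 mm above the bench) stands at the -x end. The white carriage on the rail is 100 x 77 mm, its deck 50 mm above the bench.
- amber_carriage (a joint): The amber station's carriage, with the jar fixed on it. Value: gap in m between carriage and reader head; 0 = touching (hard stop), 0.085 = far end. With its lever up it slides at 4 to 5 N; with the lever down the cam grips the rail and it only creeps, even under 20 N. It stays where it is left.
- amber_plate (a point): Middle of the top edge, 95 mm above the bench, of the black upright push plate at the carriage's +x end: 8 mm thick along x, 60 mm wide, rising from the deck at 50 mm. Axes as amber; push the plate towards -x. Its +x side is open. The jar (lid 50 mm across, top 106 mm above the bench) is centred 65 mm in -x and 8 mm in -y of this point; 36 mm is free between lid and plate.
- amber_lever (a joint): Red cam lever on the amber carriage, hinged on a level axis along the rail. Value: its lean in rad; 0 = upright (free), 1.57 = level, pointing to +y, away from the jar (locked); hard stop at 1.6. It starts leaning out 0.1 to 0.55 and stays where it is left. The cam bites from about 0.85 on; moving the lever takes 2 to 5 N at the paddle.
- amber_pivot (a point): Middle of the amber lever's hinge, 55 mm above the bench; rides on the carriage, axes as amber (does not turn with the lever). The lever is straight, 75 mm long from here, 10 mm thick, 14 mm wide along x, the last 28 mm a 24 mm wide paddle. Grey hinge cheeks reach 64 mm above the bench, within 21 mm in y. The jar lid's nearest edge is 43 mm in -y.
- green_plate (a point): The same push plate point on the other station (green jar, white lid), which is otherwise identical. Leave it where it is.
- green_lever_tip (a point): Outer end of the green station's lever, 75 mm from its hinge. Leave it where it is.

How it is judged:
By the outcome, as a careful person would: the job done as asked, in the order asked, and still so for the second after the job is handed in, with the robot touching nothing.
It also fails if it takes over 42 s, if anything falls off the work surface, if the arm or the gripper's body presses on something with over 40 N, if the wrist force passes 120 N, or if a joint passes its speed limit or range.

## Working session

There is one attempt and no reset: what is moved stays moved. The work goes in short steps, Python scripts to look and compute and a tool call to move; the robot and the scene stay as the last step left them, time stands still between calls to the robot, and variables do not carry over. Pictures are saved under pics/ and viewed, and the job is handed in when it is done.

Besides the shell and the picture viewer there is one more tool, called after "Emit:" by a JSON object that holds its "op" and its "data". arm_command: Moves the arm, as the interface text tells. Its arguments: {"type":"object","properties":{"series":{"type":"array"},"newtons":{"type":"number"}},"required":["series"]}

```bash
mkdir -p pics; python3 - <<'E'
from workcell import bot
import cv2,numpy as np
s=bot.read_state();print(s)
for n in("top","side"):
    p,d=bot.read_camera(n);i=bot.camera_info(n)
    cv2.imwrite(f"pics/{n}0.png",p);np.savez(f"{n}0.npz",p=p,d=d,K=i["K"],E=i["extrinsics"])
    print(n,i)
E
```

```text
{'time': 0.0, 'q': array([ 1.27808739e+00,  2.64766823e-01,  1.60539336e+00,  2.34791000e-05,
        1.27369683e+00, -3.68831256e-02]), 'joint_vel': array([-0.00234352, -0.00078638, -0.00083358, -0.00098168, -0.00162753,
        0.00089192]), 'joint_torque': array([ 1.52435400e-04, -5.15105546e+01, -3.67318797e+01,  7.66373631e-06,
        1.29669457e-02, -6.56239969e-07]), 'tool_pos': array([0.17058944, 0.65237502, 0.2519423 ]), 'tcp_rot': array([ 0.19908686,  1.56184346, -0.20259777]), 'wrist_force': array([ 0.1571221 ,  0.45619744, -0.60995981]), 'torque': array([-0.01407526, -0.04753538,  0.05559039]), 'width': 0.9986446669663491}
top {'K': array([[487.64497509,   0.        , 253.91648795],
       [  0.        , 487.64497509, 192.65747649],
       [  0.        ,   0.        ,   1.        ]]), 'extrinsics': array([[ 0.00746876, -0.98146791,  0.19148097,  0.29897358],
       [-0.99996832, -0.00680328,  0.00413265,  0.02208217],
       [-0.00275336, -0.19150576, -0.98148763,  1.27788142],
       [ 0.        ,  0.        ,  0.        ,  1.        ]])}
side {'K': array([[388.54019049,   0.        , 258.82892524],
       [  0.        , 388.54019049, 191.4042791 ],
       [  0.        ,   0.        ,   1.        ]]), 'extrinsics': array([[ 0.96139614, -0.20242316,  0.18639294,  0.33243333],
       [-0.27513598, -0.71749745,  0.63992   , -0.5948166 ],
       [ 0.00420183, -0.66650002, -0.74549317,  0.80776716],
       [ 0.        ,  0.        ,  0.        ,  1.        ]])}
```

View pics/top0.png

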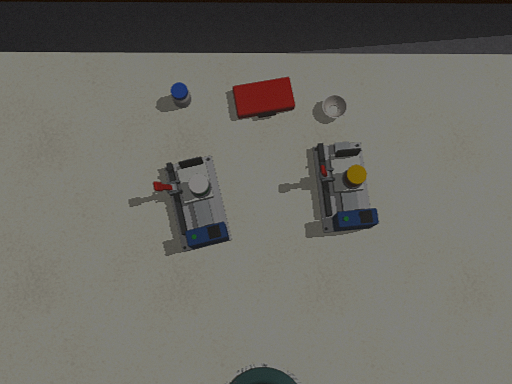

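View pics/side0.png

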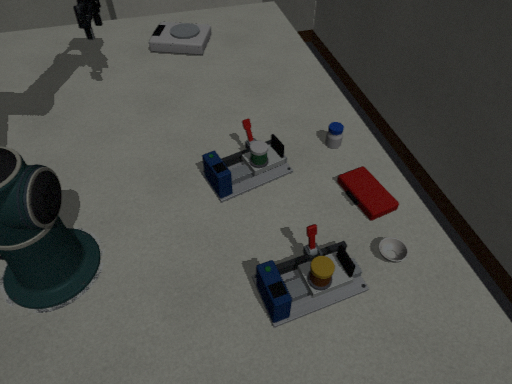

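The amber station is at top-view (345,185), with its plate near (347,152), lid (356,175), lever (323,170) and reader head (356,219). The green station is at (200,205). Next I'll measure.

```bash
cat > h.py <<'E'
import numpy as np,cv2
def cloud(f):
    z=np.load(f);p,d,K,E=z["p"],z["d"],z["K"],z["E"]
    v,u=np.mgrid[:d.shape[0],:d.shape[1]]
    P=np.stack([(u-K[0,2])/K[0,0]*d,(v-K[1,2])/K[1,1]*d,d],-1)@E[:3,:3].T+E[:3,3]
    P[d==0]=np.nan
    return p,P
E
python3 - <<'E'
from h import *
for n,(x0,y0,w,h) in dict(top=(300,130,90,110),side=(245,215,130,110)).items():
    p,P=cloud(n+"0.npz")
    cv2.imwrite(f"pics/{n}0c.png",cv2.resize(p[y0:y0+h,x0:x0+w],None,fx=5,fy=5,interpolation=cv2.INTER_CUBIC))
    hsv=cv2.cvtColor(p,cv2.COLOR_BGR2HSV);H,S,V=hsv[...,0].astype(int),hsv[...,1],hsv[...,2]
    roi=np.zeros(H.shape,bool);roi[y0:y0+h,x0:x0+w]=1
    roi&=~np.isnan(P[...,0])
    for nm,m in dict(yellow=(abs(H-25)<7)&(S>180)&(V>80),blue=(abs(H-112)<12)&(S>130),red=((H<6)|(H>174))&(S>150)&(V>50)).items():
        q=P[m&roi]
        if nm=="yellow": q=q[q[:,2]>.098]
        print(n,nm,len(q),q.min(0).round(4),q.max(0).round(4),np.median(q,0).round(4))
        if nm=="blue":
            t=q[q[:,2]>.088];r=cv2.minAreaRect((t[:,:2]*1000).astype(np.float32));print(" bluetop",len(t),r,np.median(t[:,2]))
        if nm=="red":
            for zz in np.arange(.05,.14,.01):
                t=q[abs(q[:,2]-zz)<.005]
                if len(t):print("  z",zz.round(3),len(t),t.mean(0).round(4))
    # base plate / carriage
    for nm,lo,hi in(("deck",.045,.055),("tall",.09,.1)):
        m=roi&(P[...,2]>lo)&(P[...,2]<hi);t=P[m]
        r=cv2.minAreaRect((t[:,:2]*1000).astype(np.float32));print(n,nm,len(t),r)
    m=roi&(V<60)&(S<120)&(P[...,2]>.085)&(P[...,2]<.105);t=P[m];print(n,"black top",len(t));print(t[::max(1,len(t)//25)].round(3).tolist())
E
```

```text
top yellow 283 [ 0.553  -0.2475  0.0991] [ 0.5999 -0.2013  0.1109] [ 0.5768 -0.2251  0.105 ]
top blue 355 [ 0.4481 -0.2752  0.0871] [ 0.4916 -0.1784  0.0998] [ 0.4689 -0.2148  0.0939]
 bluetop 352 ((470.46234130859375, -226.90829467773438), (36.971797943115234, 95.98540496826172), 6.465649127960205) 0.0939012542745048
top red 44 [ 0.5726 -0.1555  0.039 ] [ 0.613  -0.1332  0.1321] [ 0.5843 -0.1406  0.1241]
  z 0.08 4 [ 0.5835 -0.1545  0.0783]
  z 0.1 4 [ 0.5827 -0.1488  0.1005]
  z 0.11 3 [ 0.5803 -0.1456  0.1112]
  z 0.12 15 [ 0.5865 -0.1394  0.1228]
  z 0.13 17 [ 0.5819 -0.1385  0.1273]
top deck 709 ((546.519775390625, -198.4683837890625), (197.53343200683594, 112.61148834228516), 6.204972267150879)
top tall 695 ((544.3016357421875, -209.54920959472656), (199.1613311767578, 100.72926330566406), 12.236004829406738)
top black top 318
[[0.646, -0.232, 0.094], [0.644, -0.227, 0.093], [0.641, -0.199, 0.094], [0.641, -0.229, 0.093], [0.639, -0.199, 0.092], [0.639, -0.229, 0.092], [0.637, -0.205, 0.088], [0.575, -0.201, 0.101], [0.553, -0.221, 0.094], [0.486, -0.183, 0.089], [0.486, -0.258
[... 1246 characters left out ...]
200.89285278320312, 106.93492126464844), 12.493399620056152)
side black top 202
[[0.637, -0.182, 0.094], [0.637, -0.191, 0.095], [0.641, -0.197, 0.095], [0.636, -0.201, 0.091], [0.642, -0.207, 0.094], [0.643, -0.214, 0.095], [0.641, -0.222, 0.097], [0.644, -0.227, 0.095], [0.641, -0.231, 0.091], [0.447, -0.183, 0.095], [0.446, -0.186, 0.091], [0.492, -0.228, 0.087], [0.47, -0.235, 0.097], [0.476, -0.238, 0.097], [0.459, -0.236, 0.098], [0.459, -0.238, 0.097], [0.485, -0.247, 0.1], [0.46, -0.243, 0.096], [0.462, -0.247, 0.099], [0.482, -0.252, 0.097], [0.474, -0.252, 0.097], [0.475, -0.253, 0.095], [0.468, -0.255, 0.097], [0.466, -0.257, 0.098], [0.463, -0.258, 0.098], [0.493, -0.268, 0.096]]
```

```bash
ls pics
```

```text
side0.png
side0c.png
top0.png
top0c.png
```

```bash
cat >> h.py <<'E'
from scipy.spatial.transform import Rotation as R
TH=0.114
SX=np.array([np.cos(TH),np.sin(TH),0]);SY=np.array([-np.sin(TH),np.cos(TH),0])
def goal(tip,jaw,oh):
    x=np.array([0,0,-1.]);y=jaw;z=np.cross(x,y)
    M=np.stack([x,y,z],1);return M,tip-x*oh
def delta(s,M,p):
    T=R.from_rotvec(s["tcp_rot"]).as_matrix()
    return "turn(rad, tool)",R.from_matrix(T.T@M).as_rotvec().round(4),"shift cm (current tool)",((T.T@(p-s["tool_pos"]))*100).round(2),"shift cm (goal tool)",((M.T@(p-s["tool_pos"]))*100).round(2)
E
python3 - <<'E'
from h import *
from workcell import bot
print(bot.finger_overhang)
s=bot.read_state();print(R.from_rotvec(s["tcp_rot"]).as_matrix().round(3))
plate=np.array([.641,-.2075,.095])
tip=plate+SX*.045;tip[2]=.16
for j in(SX,-SX,SY,-SY):
    M,p=goal(tip,j,bot.finger_overhang);print(j.round(2),p.round(4),delta(s,M,p))
E
```

```text
0.022
[[-0.001  0.253  0.967]
 [-0.002  0.967 -0.253]
 [-1.    -0.002 -0.   ]]
[0.99 0.11 0.  ] [ 0.6857 -0.2024  0.182 ] ('turn(rad, tool)', array([1.201e+00, 1.100e-03, 1.900e-03]), 'shift cm (current tool)', array([  7.14, -69.65,  71.46]), 'shift cm (goal tool)', array([ 7.01, 41.45, 90.79]))
[-0.99 -0.11 -0.  ] [ 0.6857 -0.2024  0.182 ] ('turn(rad, tool)', array([-1.9406e+00, -2.1000e-03,  1.3000e-03]), 'shift cm (current tool)', array([  7.14, -69.65,  71.46]), 'shift cm (goal tool)', array([  7.01, -41.45, -90.79]))
[-0.11  0.99  0.  ] [ 0.6857 -0.2024  0.182 ] ('turn(rad, tool)', array([-0.3698, -0.0005,  0.002 ]), 'shift cm (current tool)', array([  7.14, -69.65,  71.46]), 'shift cm (goal tool)', array([  7.01, -90.79,  41.45]))
[ 0.11 -0.99 -0.  ] [ 0.6857 -0.2024  0.182 ] ('turn(rad, tool)', array([2.7718e+00, 2.8000e-03, 7.0000e-04]), 'shift cm (current tool)', array([  7.14, -69.65,  71.46]), 'shift cm (goal tool)', array([  7.01,  90.79, -41.45]))
```

View pics/side0c.png

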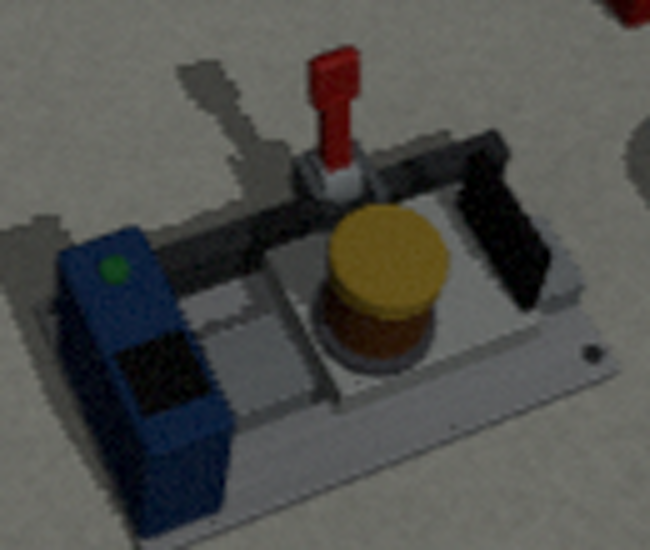

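View pics/top0c.png

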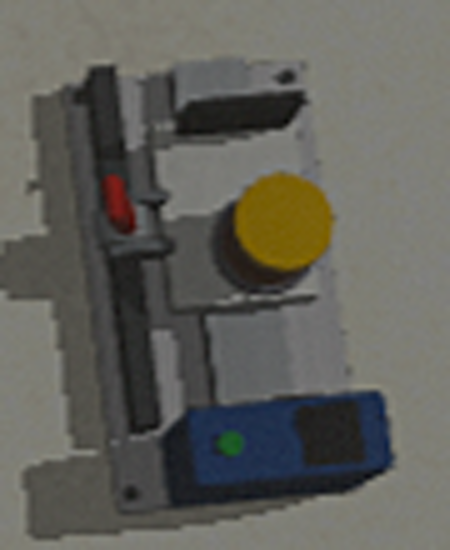

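Emit:
{"op": "arm_command", "data": {"series": [[[-0.123,0,0,0,-3.4,3.5,0],[-0.123,0,0,0,-3.9,3.1,0],[-0.123,0,0,0,-4.2,2.6,0],[0,0,0,0,-4.5,2.0,0],[0,0,0,0,-4.5,2.0,0],[0,0,0,0,-4.5,2.0,0],[0,0,0,0,-4.5,2.0,0],[0,0,0,0,-4.5,2.0,0],[0,0,0,0,-4.5,2.0,0],[0,0,0,0,-4.5,2.0,0]]]}}

```text
time: 1.1
tool_pos: [0.4266, 0.2264, 0.2465]
tcp_rot: [-0.116, 1.573, 0.106]
wrist_force: [0.7, 0.7, 0.3]
width: -0.005
```

```bash
cat > st.py <<'E'
from h import *
from workcell import bot
import sys
# usage st.py jawaxis tipx tipy tipz (world)  
s=bot.read_state()
j={"SX":SX,"-SX":-SX,"SY":SY,"-SY":-SY}[sys.argv[1]]
M,p=goal(np.array([float(a) for a in sys.argv[2:5]]),j,bot.finger_overhang)
print(s["time"],s["tool_pos"].round(4),"F",s["wrist_force"].round(1),"w",round(s["width"],3),"q",s["q"].round(2));print(delta(s,M,p))
E
python3 st.py SY .6857 -.2024 .16
python3 - <<'E'
from h import *
plate=np.array([.641,-.2075,0])
for n in("top","side"):
    p,P=cloud(n+"0.npz");D=P-plate;a=D@SX;b=D@SY
    for lo,hi in((.006,.012),(.012,.018),(.018,.025),(.025,.035)):
        m=(a>lo)&(a<hi)&(abs(b)<.05);print(n,lo,np.percentile(P[m][:,2],[5,50,95]).round(3),m.sum())
    m=(abs(P[...,2]-.093)<.006)&(abs(a)<.02)&(abs(b)<.05);print("plate top",np.percentile(a[m],[3,50,97]).round(4),np.percentile(b[m],[2,98]).round(4))
E
```

```text
1.1 [0.4266 0.2264 0.2465] F [0.7 0.7 0.3] w -0.005 q [ 0.44 -0.1   2.01 -0.    1.24 -1.27]
('turn(rad, tool)', array([ 0.0271, -0.0053,  0.006 ]), 'shift cm (current tool)', array([  6.62, -46.06,  19.66]), 'shift cm (goal tool)', array([  6.45, -45.55,  20.86]))
top 0.006 [0.007 0.01  0.03 ] 12
top 0.012 [0.007 0.009 0.023] 14
top 0.018 [0.007 0.014 0.032] 53
top 0.025 [0.006 0.014 0.032] 120
plate top [-0.0047 -0.0012  0.0034] [-0.0302  0.0268]
side 0.006 [0.008 0.011 0.039] 27
side 0.012 [0.009 0.011 0.035] 32
side 0.018 [0.009 0.012 0.031] 49
side 0.025 [0.009 0.013 0.032] 91
plate top [-0.0053 -0.0025  0.0025] [-0.0334  0.0244]
```

Emit:
{"op": "arm_command", "data": {"series": [[[0.009,0,0,0,-4.6,2.0,0],[0.009,0,0,0,-4.6,2.0,0],[0.009,0,0,0,-4.6,2.0,0],[0,0,0,0,-4.5,2.1,0],[0,0,0,0,-4.5,2.1,0],[0,0,0,0,-4.5,2.1,0],[0,0,0,0,-4.5,2.1,0],[0,0,0,0,-4.5,2.1,0],[0,0,0,0,-4.5,2.1,0],[0,0,0,0,-4.0,1.9,0]]]}}

```text
time: 2.1
tool_pos: [0.679, -0.201, 0.2432]
tcp_rot: [-0.089, 1.578, 0.084]
wrist_force: [0.9, -0.0, 0.4]
width: -0.001
```

```bash
python3 st.py SY .6857 -.2024 .16
```

```text
2.1 [ 0.679  -0.201   0.2432] F [ 0.9 -0.   0.4] w -0.001 q [-0.32  0.34  1.53 -0.01  1.28 -2.  ]
('turn(rad, tool)', array([-0.0041, -0.0095,  0.0031]), 'shift cm (current tool)', array([ 6.12, -0.19,  0.71]), 'shift cm (goal tool)', array([ 6.12, -0.21,  0.65]))
```

Emit:
{"op": "arm_command", "data": {"series": [[[0,-0.009,0.003,2,-0.2,0.7,0],[0,0,0,4,0,0,0],[0,0,0,4,0,0,0],[0,0,0,3,0,0,0],[0,0,0,1,0,0,0],[0,0,0,0,0,0,0]]]}}

```text
time: 2.7
tool_pos: [0.6887, -0.212, 0.0961]
tcp_rot: [-0.081, 1.569, 0.078]
wrist_force: [0.4, 0.7, 0.3]
width: -0.002
```

```bash
python3 st.py SY .6545 -.206 .075; python3 - <<'E'
from workcell import bot
import cv2
p,d=bot.read_camera("side");cv2.imwrite("pics/s1.png",cv2.resize(p[150:350,200:450],None,fx=3,fy=3))
E
```

```text
2.7 [ 0.6887 -0.212   0.0961] F [0.4 0.7 0.3] w -0.002 q [-0.33  0.47  1.63 -0.    1.04 -2.  ]
('turn(rad, tool)', array([-0.0129, -0.    ,  0.0019]), 'shift cm (current tool)', array([-0.09,  0.94, -3.34]), 'shift cm (goal tool)', array([-0.09,  0.98, -3.33]))
```

View pics/s1.png

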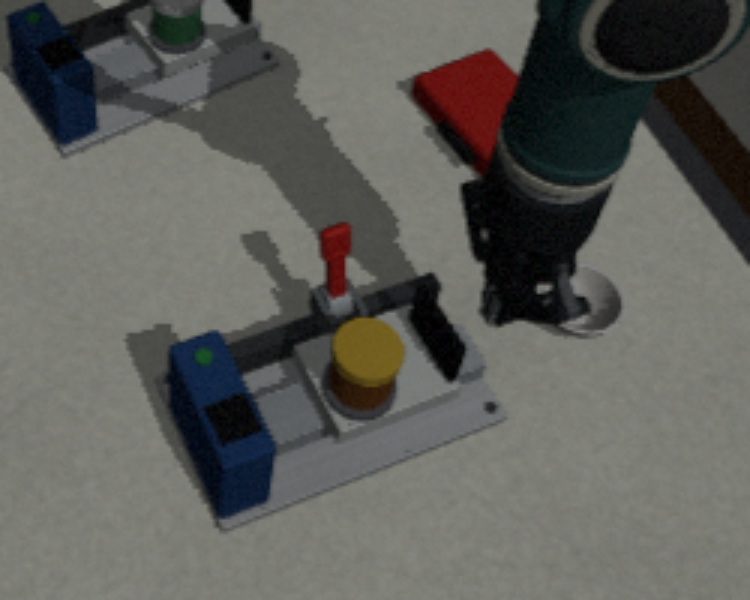

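The closed fingers are behind the plate on its open +x side, and the path along -x is clear. Starting the push.

Emit:
{"op": "arm_command", "data": {"series": [[[-0.012,0,0,0,0.6,-1.5,0],[0,0,0,0,0.3,-1.2,0],[0,0,0,0,0,-1,0],[0,0,0,0,0,-1,0],[0,0,0,0,0,-1,0],[0,0,0,0,0,-1,0]]]}}

```text
time: 3.35
tool_pos: [0.6277, -0.2116, 0.1065]
tcp_rot: [-0.096, 1.546, 0.082]
wrist_force: [5.1, 1.1, -3.3]
width: -0.004
```

```bash
python3 st.py SY .5989 -.212 .075
```

```text
3.35 [ 0.6277 -0.2116  0.1065] F [ 5.1  1.1 -3.3] w -0.004 q [-0.36  0.35  1.78  0.    0.99 -2.05]
('turn(rad, tool)', array([-0.0001,  0.0222,  0.0102]), 'shift cm (current tool)', array([ 0.89,  0.3 , -2.88]), 'shift cm (goal tool)', array([ 0.95,  0.29, -2.86]))
```

Emit:
{"op": "arm_command", "data": {"series": [[[0,0.02,0.01,0.6,0.1,-0.6,0],[0,0,0,0.5,0.1,-0.7,0],[0,0,0,0.2,0,-0.8,0]]]}}

```text
time: 3.65
tool_pos: [0.6088, -0.2136, 0.0974]
tcp_rot: [-0.091, 1.559, 0.087]
wrist_force: [4.0, 2.7, 3.3]
width: -0.0
```

```bash
python3 st.py SY .5989 -.212 .075
```

```text
3.65 [ 0.6088 -0.2136  0.0974] F [4.  2.7 3.3] w -0.0 q [-0.38  0.34  1.82  0.    0.98 -2.06]
('turn(rad, tool)', array([-0.001 ,  0.0094,  0.0031]), 'shift cm (current tool)', array([ 0.03,  0.27, -0.97]), 'shift cm (goal tool)', array([ 0.04,  0.27, -0.97]))
```

Emit:
{"op": "arm_command", "data": {"series": [[[0,0.01,0,0.2,0,-0.6,0],[0,0,0,0.1,0,-0.4,0],[0,0,0,0.1,0,-0.4,0]]]}}

```text
time: 3.95
tool_pos: [0.599, -0.2152, 0.0952]
tcp_rot: [-0.09, 1.558, 0.084]
wrist_force: [19.8, 6.8, -2.3]
width: 0.001
```

```bash
python3 st.py SY .5989 -.212 .075
```

```text
3.95 [ 0.599  -0.2152  0.0952] F [19.8  6.8 -2.3] w 0.001 q [-0.38  0.32  1.84  0.    0.97 -2.07]
('turn(rad, tool)', array([-0.0032,  0.0105,  0.0044]), 'shift cm (current tool)', array([-0.18,  0.32,  0.03]), 'shift cm (goal tool)', array([-0.18,  0.32,  0.03]))
```

Emit:
{"op": "arm_command", "data": {"series": [[[0,0,0,0,0,-0.3,0],[0,0,0,0,0,-0.3,0]]]}}

```text
time: 4.15
tool_pos: [0.599, -0.2151, 0.0954]
tcp_rot: [-0.09, 1.544, 0.082]
wrist_force: [13.2, 1.1, -3.9]
width: -0.004
```

Emit:
{"op": "arm_command", "data": {"series": [[[0,0,0,0,0,1.5,0],[0,0,0,0,0,2,0],[0,0,0,-4,0,1,0],[0,0,0,-5,0,0,0],[0,0,0,-2,0,0,0],[0,0,0,0,0,0,0]]]}}

```text
time: 4.75
tool_pos: [0.6296, -0.2085, 0.1963]
tcp_rot: [-0.085, 1.581, 0.091]
wrist_force: [0.8, -0.9, 0.6]
width: 0.0
```

```bash
python3 st.py SX .5989 -.212 .075; python3 - <<'E'
from workcell import bot
import cv2,numpy as np
for n in("side","top"):
    p,d=bot.read_camera(n);i=bot.camera_info(n);np.savez(f"{n}2.npz",p=p,d=d,K=i["K"],E=i["extrinsics"])
    c=p[215:325,245:375] if n=="side" else p[130:240,280:410]
    cv2.imwrite(f"pics/{n}2.png",cv2.resize(c,None,fx=5,fy=5,interpolation=cv2.INTER_CUBIC))
from h import *
for n,(x0,y0,w,h) in dict(top=(300,130,90,110),side=(245,215,130,110)).items():
    p,P=cloud(n+"2.npz")
    hsv=cv2.cvtColor(p,cv2.COLOR_BGR2HSV);H,S,V=hsv[...,0].astype(int),hsv[...,1],hsv[...,2]
    roi=np.zeros(H.shape,bool);roi[y0:y0+h,x0:x0+w]=1
    q=P[roi&(abs(H-25)<7)&(S>180)&(V>80)];q=q[q[:,2]>.098]
    if len(q):print(n,"lid",len(q),(q.min(0)+q.max(0))/2)
    q=P[roi&((H<6)|(H>174))&(S>150)&(V>50)]
    for zz in np.arange(.06,.14,.01):
        t=q[abs(q[:,2]-zz)<.005]
        if len(t):print("  z",zz.round(3),len(t),t.mean(0).round(4))
E
```

```text
4.75 [ 0.6296 -0.2085  0.1963] F [ 0.8 -0.9  0.6] w 0.0 q [-0.36  0.29  1.68 -0.    1.19 -2.04]
('turn(rad, tool)', array([ 1.5683, -0.0132,  0.006 ]), 'shift cm (current tool)', array([ 9.97, -0.05, -2.97]), 'shift cm (goal tool)', array([ 9.93, -3.09, -0.  ]))
  z 0.1 2 [ 0.528  -0.1552  0.0997]
  z 0.11 1 [ 0.5168 -0.1507  0.1123]
  z 0.12 14 [ 0.5265 -0.1465  0.1215]
  z 0.13 20 [ 0.5269 -0.1444  0.1272]
side lid 375 [ 0.5201455  -0.23282564  0.10648456]
  z 0.07 8 [ 0.5299 -0.1633  0.0716]
  z 0.08 20 [ 0.5277 -0.1614  0.08  ]
  z 0.09 20 [ 0.5281 -0.1588  0.0902]
  z 0.1 19 [ 0.5281 -0.1566  0.1001]
  z 0.11 30 [ 0.5279 -0.1539  0.1104]
  z 0.12 34 [ 0.5267 -0.1514  0.12  ]
  z 0.13 35 [ 0.5274 -0.1471  0.1274]
```

View pics/side2.png

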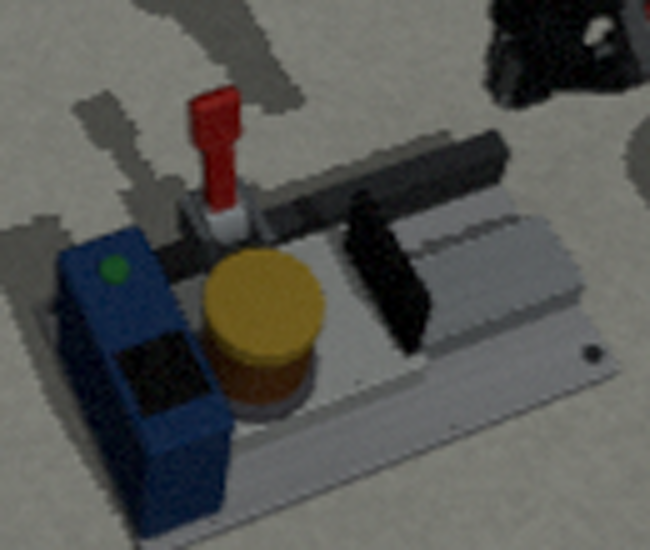

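View pics/top2.png

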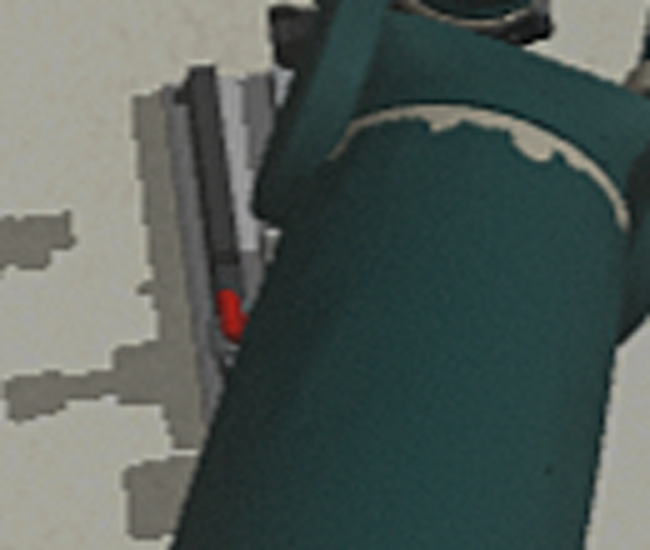

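The carriage now touches the head: the lid moved about 57 mm and the side view shows no gap. The lever is still up, with its tip near (.527,-.145,.128). I'll turn the tool 90° next.

Emit:
{"op": "arm_command", "data": {"series": [[[0.15,0,0,0,0,0,0],[0.15,0,0,0,0,0,0],[0.15,0,0,0,0,0,0],[0.15,0,0,0,0,0,0],[0.15,0,0,0,0,0,0],[0.15,0,0,0,0,0,0],[0.15,0,0,0,0,0,0],[0.15,0,0,0,0,0,0],[0.15,0,0,0,0,0,0],[0.15,0,0,0,0,0,0]]]}}

```text
time: 5.85
tool_pos: [0.604, -0.2031, 0.1574]
tcp_rot: [1.063, 1.361, -1.115]
wrist_force: [-0.7, 0.1, -0.8]
width: -0.002
```

```bash
python3 st.py SX .5328 -.189 .16
```

```text
5.85 [ 0.604  -0.2031  0.1574] F [-0.7  0.1 -0.8] w -0.002 q [-0.36  0.31  1.73 -0.01  1.18 -0.53]
('turn(rad, tool)', array([ 0.0629, -0.0323,  0.0704]), 'shift cm (current tool)', array([-1.9 , -6.91, -2.72]), 'shift cm (goal tool)', array([-2.46, -6.91, -2.21]))
```

Emit:
{"op": "arm_command", "data": {"series": [[[0.06,-0.03,0.07,-3,0,0,0],[0,0,0,-1,-3,-0.5,0],[0,0,0,0,-3,-1,0],[0,0,0,0,-1,-0.6,0],[0,0,0,0,0,0,0]]]}}

```text
time: 6.35
tool_pos: [0.5215, -0.1875, 0.1809]
tcp_rot: [1.124, 1.289, -1.141]
wrist_force: [0.3, 0.0, -0.2]
width: 0.001
```

```bash
python3 st.py SX .5328 -.189 .115
```

```text
6.35 [ 0.5215 -0.1875  0.1809] F [ 0.3  0.  -0.2] w 0.001 q [-0.39  0.11  1.92 -0.    1.14 -0.5 ]
('turn(rad, tool)', array([-0.0037, -0.0147,  0.0271]), 'shift cm (current tool)', array([4.35, 1.23, 0.33]), 'shift cm (goal tool)', array([4.39, 1.11, 0.27]))
```

Emit:
{"op": "arm_command", "data": {"series": [[[0,-0.015,0.027,1.5,0.8,0.2,0],[0,0,0,1.5,0.3,0,0],[0,0,0,1.0,0,0,0],[0,0,0,0,0,0,0]]]}}

```text
time: 6.75
tool_pos: [0.532, -0.1878, 0.1344]
tcp_rot: [1.126, 1.265, -1.13]
wrist_force: [0.3, 0.4, -0.3]
width: 0.004
```

```bash
python3 st.py SX .5328 -.189 .115;python3 - <<'E'
from workcell import bot
import cv2
p,d=bot.read_camera("side");cv2.imwrite("pics/s3.png",cv2.resize(p[190:330,220:380],None,fx=4,fy=4,interpolation=cv2.INTER_CUBIC))
E
```

```text
6.75 [ 0.532  -0.1878  0.1344] F [ 0.3  0.4 -0.3] w 0.004 q [-0.38  0.16  1.96 -0.    1.03 -0.49]
('turn(rad, tool)', array([-0.0034, -0.0021,  0.0053]), 'shift cm (current tool)', array([-0.26,  0.07,  0.13]), 'shift cm (goal tool)', array([-0.26,  0.07,  0.13]))
```

View pics/s3.png

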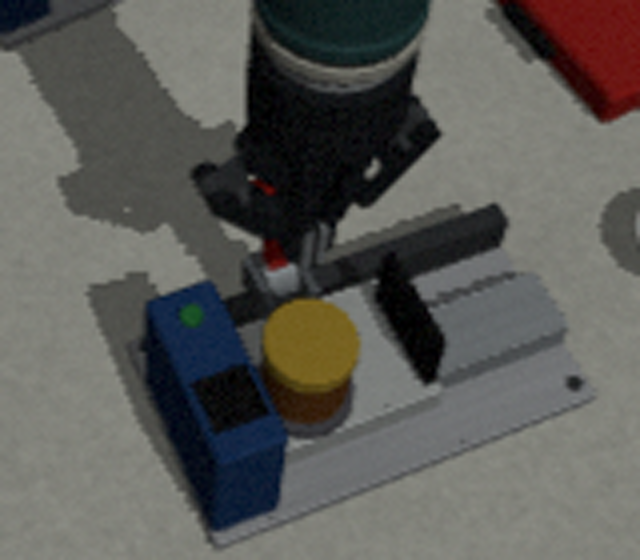

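```bash
python3 - <<'E'
from h import *
z=np.load("side2.npz");K,E=z["K"],z["E"]
for p in((.532,-.1878,.1124),(.5275,-.152,.112),(.5275,-.145,.128)):
    c=E[:3,:3].T@(np.array(p)-E[:3,3]);u=K@c/c[2];print((u[:2]-[220,190])*4)
E
```

```text
[301.87807832 255.16721878]
[271.68659565 203.0774928 ]
[269.25332238 175.50897469]
```

Emit:
{"op": "arm_command", "data": {"series": [[[0,0,0,0,-0.1,-1.3,0],[0,0,0,0,0,-1.3,0],[0,0,0,0.3,0,-0.9,0],[0,0,0,0.4,0,-0.8,0]]]}}

```text
time: 7.2
tool_pos: [0.5279, -0.1441, 0.1296]
tcp_rot: [1.126, 1.26, -1.13]
wrist_force: [-0.2, -2.4, 0.4]
width: -0.005
```

```bash
cat > loc.py <<'E'
from h import *
from workcell import bot
s=bot.read_state();d=s["tool_pos"]-np.array([.530,-.164,0])
T=R.from_rotvec(s["tcp_rot"]).as_matrix()
print(s["time"],"local x",round(d@SX,4),"corner y",round(d@SY+.011,4),"tip z",round(d[2]-.022,4),"F",s["wrist_force"].round(1),"toolx",T[:,0].round(3), "yerr", round(np.arctan2(T[1,1],T[0,1])-TH,3))
E
python3 loc.py
```

```text
7.2 local x 0.0002 corner y 0.031 tip z 0.1076 F [-0.2 -2.4  0.4] toolx [-0.002 -0.001 -1.   ] yerr -0.004
```

Emit:
{"op": "arm_command", "data": {"series": [[[0,0,0,0.5,0,-0.7,0],[0,0,0,0.6,0,-0.7,0],[0,0,0,0.7,0,-0.5,0],[0,0,0,0.8,0,-0.5,0]]]}}

```text
time: 7.6
tool_pos: [0.5262, -0.1182, 0.105]
tcp_rot: [1.123, 1.256, -1.127]
wrist_force: [-4.1, -6.9, 7.8]
width: -0.003
```

```bash
python3 loc.py
```

```text
7.6 local x 0.0014 corner y 0.0569 tip z 0.083 F [-4.1 -6.9  7.8] toolx [ 0.001 -0.004 -1.   ] yerr -0.002
```

Emit:
{"op": "arm_command", "data": {"series": [[[0,0,0,0.8,0,-0.3,0],[0,0,0,0.8,0,-0.1,0],[0,0,0,0.6,0,0,0]]]}}

```text
time: 7.9
tool_pos: [0.5264, -0.1126, 0.0842]
tcp_rot: [1.125, 1.256, -1.126]
wrist_force: [-2.1, 3.6, 12.4]
width: 0.002
```

```bash
python3 loc.py
```

```text
7.9 local x 0.0022 corner y 0.0624 tip z 0.0622 F [-2.1  3.6 12.4] toolx [ 0.003 -0.003 -1.   ] yerr -0.002
```

Emit:
{"op": "arm_command", "data": {"series": [[[0,0,0,0.4,0,0,0],[0,0,0,0.4,0,0,0]]]}}

```text
time: 8.1
tool_pos: [0.5273, -0.1122, 0.079]
tcp_rot: [1.125, 1.256, -1.125]
wrist_force: [-15.5, 2.8, 45.7]
width: 0.001
```

```bash
python3 loc.py
```

```text
8.1 local x 0.0032 corner y 0.0628 tip z 0.057 F [-15.5   2.8  45.7] toolx [ 0.003 -0.003 -1.   ] yerr -0.001
```

The force rose to 46 N at the expected stop height. Now I'll lift off and check.

Emit:
{"op": "arm_command", "data": {"series": [[[0,0,0,-1.5,0,0,0],[0,0,0,-4,0,0,0],[0,0,0,-5,0,0,0],[0,0,0,-4,0,4,0],[0,0,0,0,3,4,0],[0,0,0,0,4,0,0],[0,0,0,0,4,0,0],[0,0,0,0,4,0,0],[0,0,0,0,0,0,0]]]}}

```text
time: 9.0
tool_pos: [0.6897, -0.1713, 0.222]
tcp_rot: [1.13, 1.257, -1.125]
wrist_force: [0.0, 0.2, -0.3]
width: 0.002
```

```bash
cat > look.py <<'E'
from workcell import bot
import sys
k=sys.argv[1]
from h import *
for n in("side","top"):
    p,d=bot.read_camera(n);i=bot.camera_info(n);np.savez(f"{n}{k}.npz",p=p,d=d,K=i["K"],E=i["extrinsics"])
    c=p[215:325,245:375] if n=="side" else p[130:240,280:410]
    cv2.imwrite(f"pics/{n}{k}.png",cv2.resize(c,None,fx=5,fy=5,interpolation=cv2.INTER_CUBIC))
for n,(x0,y0,w,h) in dict(top=(300,130,90,110),side=(245,215,110,110)).items():
    p,P=cloud(n+k+".npz")
    hsv=cv2.cvtColor(p,cv2.COLOR_BGR2HSV);H,S,V=hsv[...,0].astype(int),hsv[...,1],hsv[...,2]
    roi=np.zeros(H.shape,bool);roi[y0:y0+h,x0:x0+w]=1
    q=P[roi&(abs(H-25)<7)&(S>180)&(V>80)];q=q[q[:,2]>.098]
    if len(q):print(n,"lid",len(q),(q.min(0)+q.max(0))/2)
    q=P[roi&((H<6)|(H>174))&(S>150)&(V>50)&(P[...,2]>.03)]
    D=q-np.array([.530,-.164,.0]);b=D@SY
    for yy in np.arange(0,.09,.01):
        t=b*0==0; t=abs(b-yy)<.005
        if t.sum():print("  y",yy.round(3),t.sum(),"x",(D@SX)[t].mean().round(4),"z",q[t,2].mean().round(4))
s=bot.read_state();print(s["time"],s["tool_pos"],s["wrist_force"])
E
python3 look.py 4
```

```text
y 0.07 19 x 0.0026 z 0.0567
  y 0.08 1 x -0.0074 z 0.0554
side lid 363 [ 0.52213637 -0.23204344  0.10644536]
  y 0.01 7 x -0.0005 z 0.0612
  y 0.02 17 x 0.0003 z 0.0604
  y 0.03 23 x 0.0011 z 0.0598
  y 0.04 17 x 0.0003 z 0.0592
  y 0.05 33 x 0.0008 z 0.059
  y 0.06 33 x 0.0006 z 0.0587
  y 0.07 25 x 0.0012 z 0.0585
9.1 [ 0.68579596 -0.17159363  0.22193748] [-0.14806466 -0.34056995 -0.70929247]
```

View pics/side4.png

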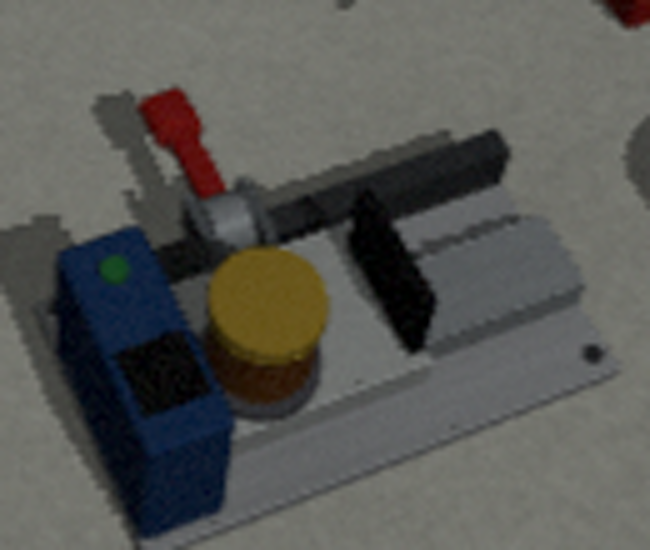

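View pics/top4.png

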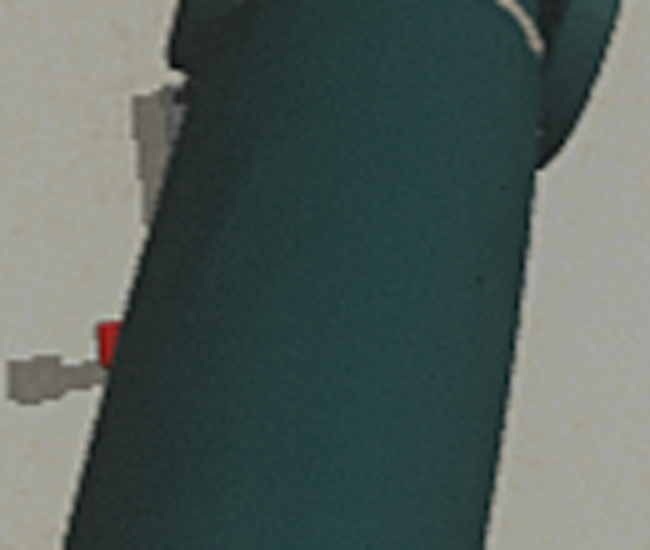

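The lever is level, at its stop. The lid seems to have shifted 1–2 mm away from the head during the final press, so I'll measure that precisely.

```bash
cat > shift.py <<'E'
from h import *
import sys
def g(k): return cv2.cvtColor(np.load(f"side{k}.npz")["p"],cv2.COLOR_BGR2GRAY).astype(np.float32)
def ecc(a,b,box):
    x,y,w,h=box;W=np.eye(2,3,dtype=np.float32)
    cc,W=cv2.findTransformECC(a[y:y+h,x:x+w],b[y:y+h,x:x+w],W,cv2.MOTION_TRANSLATION,(3,200,1e-6),None,3);return W[:,2].round(2),round(cc,3)
a,b=g(sys.argv[1]),g(sys.argv[2])
print("lid",ecc(a,b,(284,262,30,30)),"plate",ecc(a,b,(312,252,26,36)),"fixed head",ecc(a,b,(254,258,34,66)),"base corner",ecc(a,b,(350,270,22,25)))
z=np.load("side2.npz");K,E=z["K"],z["E"]
def pr(p):
    c=E[:3,:3].T@(np.array(p)-E[:3,3]);return (K@c/c[2])[:2]
q=np.array([.52,-.232,.1]);print("px per mm along SX",pr(q+SX*.001)-pr(q))
E
python3 shift.py 2 4
```

```text
lid (array([ 0.88, -0.22], dtype=float32), 0.983) plate (array([ 0.79, -0.32], dtype=float32), 0.998) fixed head (array([0.04, 0.02], dtype=float32), 0.997) base corner (array([-0.01, -0.01], dtype=float32), 0.998)
px per mm along SX [ 0.43920251 -0.16568515]
```

The carriage slipped about 1.9 mm, because friction from my sideways drift dragged it. I'll press the plate again to bring it back into contact.

```bash
python3 st.py SX .625 -.2095 .075
```

```text
9.1 [ 0.6858 -0.1716  0.2219] F [-0.1 -0.3 -0.7] w -0.001 q [-0.28  0.34  1.56  0.    1.24 -0.39]
('turn(rad, tool)', array([-0.0046, -0.0011,  0.0005]), 'shift cm (current tool)', array([12.49, -6.45,  3.12]), 'shift cm (goal tool)', array([12.49, -6.47,  3.07]))
```

Emit:
{"op": "arm_command", "data": {"series": [[[0,0,0,0,-2,1.5,0],[0,0,0,3,-2,1.5,0],[0,0,0,4,-1,0,0],[0,0,0,3,0,0,0],[0,0,0,1,0,0,0],[0,0,0,0,0,0,0]]]}}

```text
time: 9.7
tool_pos: [0.6308, -0.2068, 0.1096]
tcp_rot: [1.129, 1.262, -1.13]
wrist_force: [-0.8, 0.8, 0.6]
width: 0.001
```

```bash
python3 st.py SX .605 -.212 .075
```

```text
9.7 [ 0.6308 -0.2068  0.1096] F [-0.8  0.8  0.6] w 0.001 q [-0.35  0.36  1.76  0.    1.03 -0.46]
('turn(rad, tool)', array([-0.0056, -0.0023,  0.0022]), 'shift cm (current tool)', array([ 1.26, -2.62,  0.24]), 'shift cm (goal tool)', array([ 1.26, -2.63,  0.22]))
```

Emit:
{"op": "arm_command", "data": {"series": [[[0,0,0,0.8,-1,0.2,0],[0,0,0,0.5,-0.8,0,0],[0,0,0,0.2,-0.5,0,0]]]}}

```text
time: 10.0
tool_pos: [0.6087, -0.212, 0.0977]
tcp_rot: [1.13, 1.257, -1.126]
wrist_force: [-0.2, 0.0, 0.1]
width: 0.004
```

Emit:
{"op": "arm_command", "data": {"series": [[[0,0,0,0.2,-0.4,0,0],[0,0,0,0.1,-0.4,0,0]]]}}

```text
time: 10.2
tool_pos: [0.6015, -0.2132, 0.0963]
tcp_rot: [1.131, 1.252, -1.124]
wrist_force: [10.4, 4.5, -4.5]
width: -0.001
```

Emit:
{"op": "arm_command", "data": {"series": [[[0,0,0,0,-0.5,0,0],[0,0,0,0,-0.5,0,0]]]}}

```text
time: 10.4
tool_pos: [0.6013, -0.2137, 0.0982]
tcp_rot: [1.143, 1.232, -1.11]
wrist_force: [14.4, 3.2, -9.1]
width: 0.0
```

Emit:
{"op": "arm_command", "data": {"series": [[[0,0,0,0,-0.6,0,0],[0,0,0,0,-0.6,0,0],[0,0,0,0,-0.6,0,0]]]}}

```text
time: 10.7
tool_pos: [0.6008, -0.2144, 0.1014]
tcp_rot: [1.16, 1.198, -1.085]
wrist_force: [16.0, 3.7, -9.0]
width: 0.003
```

```bash
python3 st.py SX .599 -.2145 .075; python3 look.py 5 | tail -1; python3 shift.py 2 5
```

```text
10.7 [ 0.6008 -0.2144  0.1014] F [16.   3.7 -9. ] w 0.003 q [-0.39  0.29  1.87  0.03  0.91 -0.51]
('turn(rad, tool)', array([-0.0107,  0.0123, -0.0706]), 'shift cm (current tool)', array([ 0.43, -0.21, -0.02]), 'shift cm (goal tool)', array([ 0.44, -0.18, -0.01]))
10.8 [ 0.60079722 -0.21447635  0.10163193] [ 16.21533897   2.94883809 -10.32576731]
lid (array([0.04, 0.06], dtype=float32), 0.984) plate (array([0.58, 0.91], dtype=float32), 0.85) fixed head (array([-0.  ,  0.01], dtype=float32), 0.999) base corner (array([-0.03,  0.01], dtype=float32), 0.999)
px per mm along SX [ 0.43920251 -0.16568515]
```

The lid is back within 0.1 mm of its contact position. One more short push to confirm the hard stop, then I'll back straight off.

Emit:
{"op": "arm_command", "data": {"series": [[[0,0,-0.03,0.1,-0.6,0,0],[0,0,-0.03,0.1,-0.6,0,0],[0,0,0,0,-0.7,0,0],[0,0,0,0,-0.7,0,0]]]}}

```text
time: 11.2
tool_pos: [0.6006, -0.2151, 0.1038]
tcp_rot: [1.154, 1.193, -1.096]
wrist_force: [18.3, 2.0, -11.7]
width: -0.0
```

Emit:
{"op": "arm_command", "data": {"series": [[[0,0,0,0,1.5,0,0],[0,0,0,0,2,0,0],[0,0,-0.05,-3,2,0,0],[0,0,0,-5,2,0,0],[0,0,0,-3,2,0,0],[0,0,0,0,0,0,0]]]}}

```text
time: 11.8
tool_pos: [0.6949, -0.2021, 0.2219]
tcp_rot: [1.129, 1.228, -1.133]
wrist_force: [0.1, -0.3, -0.2]
width: -0.002
```

```bash
python3 look.py 6; python3 shift.py 2 6;python3 shift.py 4 6; python3 - <<'E'
import sys
from h import *
a,b=np.load("side0.npz")["p"],np.load("side6.npz")["p"]
A,B=[cv2.cvtColor(q,cv2.COLOR_BGR2GRAY).astype(np.float32)[110:200,195:300] for q in(a,b)]
print("green max blurred diff",cv2.absdiff(cv2.GaussianBlur(A,(5,5),0),cv2.GaussianBlur(B,(5,5),0)).max(), cv2.phaseCorrelate(A,B))
cv2.imwrite("pics/full6.png",b)
E
```

```text
y 0.04 4 x 0.0002 z 0.059
  y 0.05 27 x -0.0018 z 0.057
  y 0.06 35 x -0.0011 z 0.0564
  y 0.07 30 x -0.0013 z 0.0563
  y 0.08 1 x -0.0054 z 0.0588
side lid 366 [ 0.51998917 -0.23315045  0.10573353]
  y 0.01 5 x -0.002 z 0.0611
  y 0.02 19 x -0.0016 z 0.06
  y 0.03 21 x -0.001 z 0.0598
  y 0.04 22 x -0.0012 z 0.0593
  y 0.05 27 x -0.0006 z 0.0587
  y 0.06 35 x -0.0016 z 0.0588
  y 0.07 26 x -0.0007 z 0.0585
11.9 [ 0.69094371 -0.2017996   0.21691539] [-1.31333661  0.39808301  0.02322181]
lid (array([0.03, 0.06], dtype=float32), 0.984) plate (array([-0.04, -0.01], dtype=float32), 0.999) fixed head (array([-0.01,  0.02], dtype=float32), 0.999) base corner (array([0.  , 0.02], dtype=float32), 0.999)
px per mm along SX [ 0.43920251 -0.16568515]
lid (array([-0.83,  0.3 ], dtype=float32), 0.993) plate (array([-0.81,  0.27], dtype=float32), 0.992) fixed head (array([-0.06,  0.02], dtype=float32), 0.997) base corner (array([0.01, 0.02], dtype=float32), 0.997)
px per mm along SX [ 0.43920251 -0.16568515]
green max blurred diff 39.109375 ((0.02685627024100512, -0.11681568900088735), 0.846369737852748)
```

View pics/side6.png

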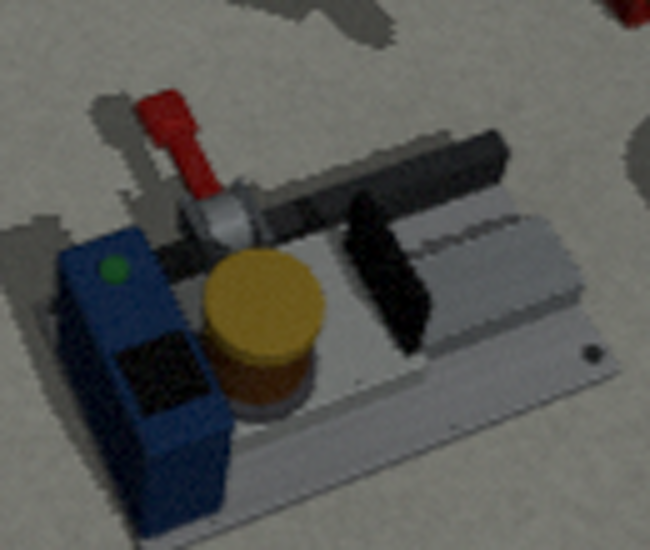

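View pics/full6.png

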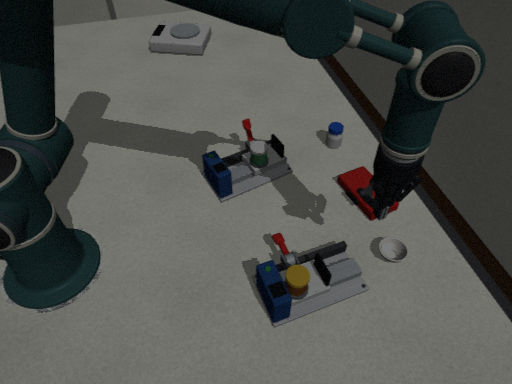

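The carriage is back at the contact position (plate at crop px (390,270), shift under 0.1 px). The lever is level (px (170,120)), the green station is unmoved and the gripper is clear of everything.

```bash
python3 -c "
from workcell import bot
s=bot.read_state();print(s['time'],s['joint_vel'].round(3),s['wrist_force'].round(1));print(bot.finish_job())"
```

```text
11.9 [-0.01   0.017  0.074 -0.002  0.003 -0.   ] [-1.3  0.4  0. ]
the job is handed in; nothing more can be done
None
```

The amber carriage is up against the blue reader head with its red lever fully down. I handed the job in at 11.9 s with the gripper clear of everything.

- **Push:** I slid the carriage about 57 mm with closed fingers on the push plate. It reached the hard stop at about 20 N.
- **Lock:** I swept the lever down until it stopped, at about 46 N on the wrist. The camera points put its final lean at about 1.6 rad, which is level.
- **One thing went wrong:** while locking, a sideways drag pulled the carriage about 1.9 mm back off the head. I pushed the plate again with the lever still down, at about 18 N, until it was back at the stop. So the last push came after the lever was locked.
- **Last checks:** the carriage image matched the earlier contact position to within about 0.1 pixel (roughly 0.2 mm). The lever was still level, and the wrist force was about 1 N with nothing touched.
- **Green station:** its image lined up with the start to about 0.1 pixel. A raw image difference remained there, which I put down to the arm's shadow.

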